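Shorten the antenna element by one hole

TASK

Two telescoping antenna elements stand on the radio table. Shorten the one whose tip is a round disc by exactly one hole: squeeze in the button on the side of its collar, slide the outer tube towards its stand, and let go so that the button pops out in the next hole. Leave the other element, with the crossbar tip, at its present length.

Things in the scene. Friction and masses are not known exactly. Their poses are not given: they have to be found in the camera images.
- disc_collar (a point): Centre of the disc-tipped element's sliding grey collar (34 wide, 34 tall, 40 long), on the tube axis, 75 above the table, free below. x: level, out through the button; y: along the tube to the disc tip (54 across, 132 away), -y to the stand (block 36 thick, 100 tall, 155 away); z up. Pinched from above along x, button against the flat face opposite, it unlocks as it is gripped. (mm)
- disc_slide (a joint): How far the disc-tipped outer tube is slid in towards its stand, m; positive shortens. Starts at 0 within 0.005, locked in that hole. Oblong holes 50 mm apart: -0.05, 0, 0.05 (the next one when shortening) and 0.10, each with 8 mm play either way. Friction about 1.5 N. Black rings on the bare inner tube, one at the collar's edge at each hole.
- disc_button (a joint): Steel button, 18 mm across, on the collar's +x side: 0 out (face 29 mm from the collar's centre; collar and button 46 mm wide), 0.010 fully in (36 mm wide). Spring 3 N at first, 8 N fully in; 0.009 frees the tube. Let go between holes it stays about 7 mm in; within 8 mm of a hole's middle it pops out by itself.
- bar_slide (a joint): The same slide, m, of the other element: alike in all but its tip, a 90 mm crossbar. Stays within 0.009 of 0, locked, unless its button is pressed.

How it is judged:
On the way:
1. the button of the disc-tipped element is pressed in while the tube is still at its first hole (value of joint disc_button above 0.006 m and value of joint disc_slide between -0.012 and 0.012 m), for 0.05 s.
At the end, for the whole second after the job is handed in: The disc-tipped tube is one hole shorter (slide 50 mm, within 12 mm) and at rest, its button is out in that hole (less than 3 mm pressed), and the crossbar element is still at its first hole (within 12 mm) (value of joint disc_slide between 0.038 and 0.062 m and value of joint disc_button below 0.003 m and velocity of joint disc_slide between -0.01 and 0.01 m/s and value of joint bar_slide between -0.012 and 0.012 m); the robot touches nothing.
It fails at once if the crossbar element is slid out of its hole (more than 18 mm) (value of joint bar_slide above 0.018 m or value of joint bar_slide below -0.018 m).
It also fails if it takes over 32 s, if anything falls off the work surface, if the arm or the gripper's body presses on something with over 40 N, if the wrist force passes 120 N, or if a joint passes its speed limit or range.

ROBOT

A 6-joint arm with a two-finger parallel gripper is mounted at the origin on the work surface. World frame = base frame: x ahead of the robot, y to its left, z up, the work surface at z = 0. Lengths are in m, angles in rad, forces in N, time in s.
With the tool pointing down it reaches from about 0.375 to 0.975 m from the base axis. Payload 3.8 kg.
Tool frame: the origin (TCP) lies on the mounting face of the last link; the fingertips stand 173 mm ahead of it and the grasp point (between the pads) lies 155 mm ahead of it; y points along the fingers, x is the direction in which the jaws open and shut, and the axes are right-handed (so a half turn about y gives the same grasp; the last joint's range is limited). The gripper opens to 85 mm and grips with 20 to 120 N. Pads are 22 mm wide; open, the fingers measure 114 mm over their backs; the gripper's body (76 mm by 85 mm) begins 54 mm behind the grasp point. The pads swing forward as they close: fully open they stand 13 mm farther back than shut.
Start: joints at [1.152, 0.264, 1.604, -0, 1.274, -0.037], TCP at [0.251, 0.626, 0.405] pointing down, gripper open.
Joint ranges: [-2.63, 2.63], [-0.94, 2.18], [0.31, 2.57], [-1.31, 4.45], [0, 2.66], [-2.55, 2.55]. Speed limits (rad/s): [2.57, 2.57, 3.14, 3.14, 3.14, 3.14].

INTERFACE

Orientations are given as a 3x3 rotation matrix whose columns are the frame's x, y, z axes.
In Python, from cell import observe, eyes, manip gives the robot as it stands.
- The arm moves only by the tool carry_out, never from a script. Its argument "motion" is a list of rows, each an object of numbers: "tx", "ty", "tz": the shift along the tool's x, y, z in cm; "yaw": the turn about the tool's y in degrees; "gripper": the closure, from 0 (fully open) to 1 (shut). In form: [{"tx": .., "ty": .., "tz": .., "yaw": .., "gripper": ..}, ...]. A call has 1 to 8 rows; each row is the pose to reach, as a shift and turn from the pose measured when the call began, along the tool's axes at that moment; what a row does not reach only later rows make up. A row lasts 1/8 s, in which the tool goes at most 62.5 mm and 10.7 degrees, less where a joint would pass 70% of its speed; a pose out of reach is approached as far as the arm can. A call with a gripper value outside its range is refused whole. The fingers move at their own pace and stop on an object; the grip force is fixed at half the most. Time passes only in rows, so rows that repeat a pose let the fingers close. It gives the time, the measured TCP pose, the force and the opening at its end, in the units of the state.
- observe(): the state, without advancing time (a new reading comes with each control period).
- eyes.snapshot(name): name is "scene" or "side" or "wrist"; returns (picture, depth): 400x640x3 uint8, red, green, blue; 400x640 float32, m along the optical axis (not along the pixel's ray), 0 where there is no reading.
- eyes.camera_info(name): a dict with "camera_matrix" (3x3 intrinsics, pixels), "distortion" ([k1, k2, p1, p2, k3] as OpenCV has them; the pictures are not rectified), "position" and "rotation" of the camera in the world. Camera axes: x right, y down, z forward; pixel columns grow to the right and rows downward; lengths in m; the calibration is good to about 2 mm. A picture is of the moment at which its call begins: read the wrist's pose just before it. camera_info takes no time and is no camera call; for the wrist camera it gives the pose at the moment of the call.
- manip.close_job(): hands the job in, once; it reports no verdict.
The state is a dict: "time_s": time; "joint_positions": joint angles; "qvel": joint speeds; "effort": joint torques, N m; "position": TCP position; "eef_rot": TCP orientation; "contact_force": force on the tool from outside, world axes, zero at the start; "torque": the same for the moment, N m; "finger_gap": opening from 0.0 (shut) to 1.0 (fully open).
Only numpy, scipy, OpenCV 4.12 (cv2) and the standard library are available. Lean on these libraries where they do the work, as an engineer would, in place of code of your own. Each camera call takes 0.05 s, during which the arm holds its last target. There are 200 camera calls.

## Working session

There is one attempt and no reset: what is moved stays moved. The work goes in short steps, Python scripts to look and compute and a tool call to move; the robot and the scene stay as the last step left them, time stands still between calls to the robot, and variables do not carry over. Pictures are saved under pics/ and viewed, about 8 in all and at most 12, crops included, and the job is handed in when it is done.

Besides the shell and the picture viewer there is one more tool, called after "Call:" as name([rows], argument=value, ...), one row to a line, values as JSON. carry_out: Moves the arm, as the interface text tells. Its arguments: {"type":"object","properties":{"motion":{"type":"array"}},"required":["motion"]}

```bash
mkdir -p pics; ls; python3 - <<'E'
from cell import observe, eyes, manip
import cv2, numpy as np
s=observe(); print(s["time_s"],s["position"],np.round(s["eef_rot"],3).tolist(),s["finger_gap"])
for n in("scene","side"):
    p,d=eyes.snapshot(n); cv2.imwrite(f"pics/{n}0.png",p[:,:,::-1]); np.savez(f"{n}0.npz",p=p,d=d)
    c=eyes.camera_info(n); print(n,c["position"],np.round(c["rotation"],3).tolist(),c["camera_matrix"],c["distortion"])
E
```

```text
pics
0.0 [0.25134921 0.62607178 0.40334315] [[0.373, -0.001, -0.928], [0.928, -0.002, 0.373], [-0.002, -1.0, 0.0]] 0.9993664629311074
scene [1.17009635 0.26209749 0.5872611 ] [[-0.371, 0.52, -0.77], [0.928, 0.187, -0.321], [-0.023, -0.834, -0.552]] [[453.48374179   0.         321.10844688]
 [  0.         453.48374179 194.68985651]
 [  0.           0.           1.        ]] [-0.07894595  0.          0.          0.          0.        ]
side [0.33987212 0.59898822 0.49071735] [[-0.94, -0.176, 0.291], [-0.34, 0.459, -0.821], [0.011, -0.871, -0.491]] [[392.04323149   0.         319.33664533]
 [  0.         392.04323149 199.99827466]
 [  0.           0.           1.        ]] [0.01954434 0.         0.         0.         0.        ]
```

View pics/scene0.png

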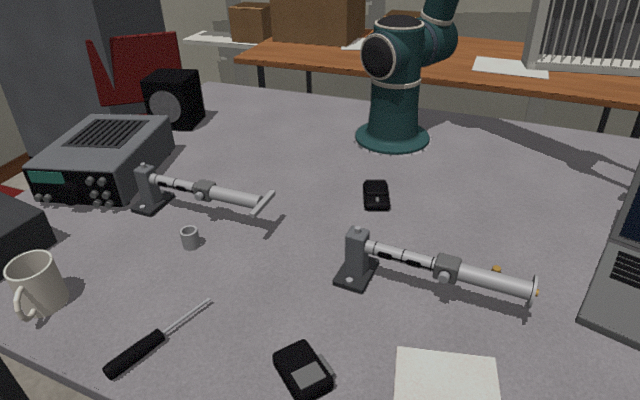

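View pics/side0.png

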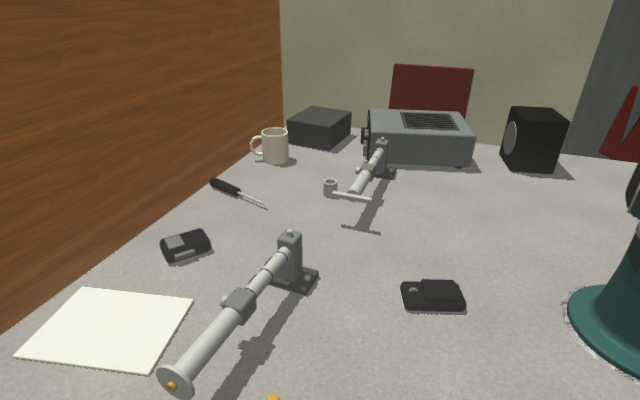

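The scene view shows the disc element with its stand at (357,245), collar at (447,268) and disc at (535,288). The crossbar element is at the left, with its collar at (203,190). The side view agrees: disc at (175,382), collar at (238,303). The button should be on the scene camera's side. Next I'll measure the collar's top face.

```bash
cat > h.py <<'E'
import numpy as np, cv2
from cell import observe, eyes, manip
def rays(c,uv):
    uv=np.asarray(uv,float).reshape(-1,1,2)
    n=cv2.undistortPoints(uv,np.array(c["camera_matrix"]),np.array(c["distortion"]))[:,0]
    return np.c_[n,np.ones(len(n))]@np.array(c["rotation"]).T
def plane(c,uv,z):
    r=rays(c,uv); p=np.array(c["position"]); return p+r*((z-p[2])/r[:,2])[:,None]
def cloud(c,d):
    v,u=np.nonzero(d>0); return np.array(c["position"])+rays(c,np.c_[u,v])*d[v,u][:,None],np.c_[u,v]
E
python3 - <<'E'
from h import *
for n,px in(("scene",{"collar":(448,260),"tip":(534,287),"stand":(357,232),"tube":(400,252)}),("side",{"collar":(238,298),"tip":(180,378),"stand":(290,236)})):
    c=eyes.camera_info(n); f=np.load(n+"0.npz"); d=f["d"]
    P,uv=cloud(c,d)
    for k,q in px.items():
        i=np.argmin(((uv-q)**2).sum(1)); print(n,k,np.round(P[i],4),"plane.092",np.round(plane(c,[q],.092)[0],4))
    q=px["collar"]; m=(abs(uv-q)<22).all(1)&(P[:,2]>.088)&(P[:,2]<.097)
    T=P[m]; print(n,"top",len(T),np.round(T.mean(0),4),cv2.minAreaRect((T[:,:2]*1000).astype(np.float32)))
    im=f["p"][:,:,::-1]; u,v=q; cv2.imwrite(f"pics/{n}crop.png",cv2.resize(im[v-35:v+35,u-50:u+50],None,fx=5,fy=5,interpolation=cv2.INTER_CUBIC))
a=cv2.imread("pics/scenecrop.png");b=cv2.imread("pics/sidecrop.png");cv2.imwrite("pics/crops.png",np.vstack([a,b])[:,:])
E
```

```text
scene collar [0.5863 0.2386 0.091 ] plane.092 [0.5874 0.2387 0.092 ]
scene tip [0.6089 0.3712 0.0953] plane.092 [0.6052 0.3719 0.092 ]
scene stand [0.5815 0.0815 0.1032] plane.092 [0.5679 0.0773 0.092 ]
scene tube [0.5887 0.1598 0.087 ] plane.092 [0.5945 0.1608 0.092 ]
scene top 383 [0.5901 0.2425 0.0907] ((588.7495727539062, 246.53173828125), (54.916770935058594, 33.83222961425781), 88.18142700195312)
side collar [0.588  0.2418 0.0919] plane.092 [0.5879 0.2418 0.092 ]
side tip [0.5829 0.3782 0.0942] plane.092 [0.5842 0.377  0.092 ]
side stand [0.5751 0.0857 0.1013] plane.092 [0.5807 0.0734 0.092 ]
side top 603 [0.5868 0.2489 0.0911] ((587.51416015625, 253.132568359375), (64.30204772949219, 33.43112564086914), 88.53953552246094)
```

```bash
python3 -c "
import cv2;a=cv2.imread('pics/crops.png');print(a.shape);cv2.imwrite('pics/crops1.png',cv2.resize(a,None,fx=.85,fy=.85))"
```

```text
(700, 500, 3)
```

View pics/crops1.png

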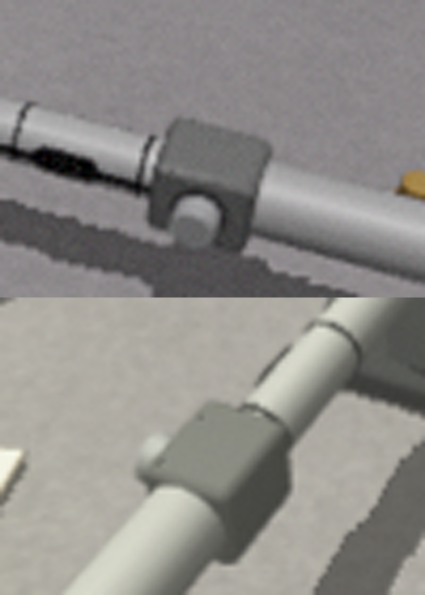

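Collar is about (0.587, 0.240), top height 0.091 as expected, button facing +x. The tube axis is about 88.3° in world, so the grasp yaw is +70° about tool y. Moving above it.

Call:
carry_out([
  {"tx":-3,"ty":1,"tz":-5.5,"yaw":9,"gripper":0},
  {"tx":-6,"ty":2,"tz":-11,"yaw":18,"gripper":0},
  {"tx":-9,"ty":3,"tz":-17,"yaw":27,"gripper":0},
  {"tx":-12,"ty":4,"tz":-23,"yaw":36,"gripper":0},
  {"tx":-15,"ty":5,"tz":-29,"yaw":45,"gripper":0},
  {"tx":-18,"ty":6,"tz":-35,"yaw":54,"gripper":0},
  {"tx":-21,"ty":7,"tz":-41,"yaw":63,"gripper":0},
  {"tx":-23.2,"ty":8,"tz":-45.7,"yaw":70,"gripper":0},
])

```text
time_s: 1.1
position: [0.5772, 0.2526, 0.3267]
eef_rot: [[0.999, -0.001, 0.037], [-0.037, -0.002, 0.999], [-0.001, -1.0, -0.002]]
contact_force: [0.2, 0.2, -0.4]
finger_gap: 1.002
```

```bash
python3 - <<'E'
from h import *
s=observe(); c=eyes.camera_info("wrist"); p,d=eyes.snapshot("wrist"); cv2.imwrite("pics/w1.png",p[:,:,::-1]); np.savez("w1.npz",p=p,d=d)
print(s["time_s"],s["position"],np.round(s["eef_rot"],3).tolist(),np.abs(s["qvel"]).max(),c["position"],np.round(c["rotation"],2).tolist())
cn=eyes.camera_info("side"); print(plane(cn,[(240.2,299.9)],.092), plane(eyes.camera_info("scene"),[(448.6,261.9)],.092))
# project nominal collar
K=np.array(c["camera_matrix"]);R=np.array(c["rotation"]).T
print(cv2.projectPoints(np.array([[.587,.24,.092],[.591,.372,.1]]),cv2.Rodrigues(R)[0],-R@c["position"],K,np.array(c["distortion"]))[0][:,0])
E
```

```text
1.1 [0.57715228 0.2525549  0.32670984] [[0.999, -0.001, 0.037], [-0.037, -0.002, 0.999], [-0.001, -1.0, -0.002]] 0.7487470918732977 [0.57995072 0.32014098 0.2953147 ] [[1.0, -0.04, -0.01], [-0.04, -0.96, -0.27], [-0.0, 0.27, -0.96]]
[[0.58309192 0.24408624 0.092     ]] [[0.59168221 0.24031389 0.092     ]]
[[331.04615714 237.54344472]
 [332.54935424  29.37486996]]
```

View pics/w1.png

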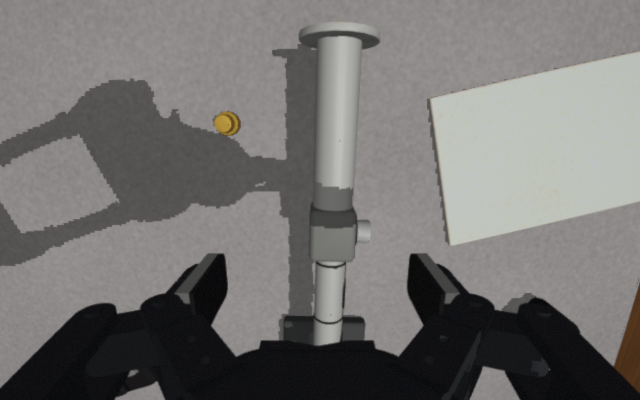

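The wrist view shows the collar at about (333,232), with the button on the right at (363,231), and the disc at (340,35). The arm was still settling, so I'll measure again at rest.

```bash
python3 - <<'E'
from h import *
eyes.snapshot("wrist");eyes.snapshot("wrist");
s=observe(); c=eyes.camera_info("wrist"); p,d=eyes.snapshot("wrist"); np.savez("w2.npz",p=p,d=d)
print(s["time_s"],s["position"],np.round(s["eef_rot"],4).tolist(),np.abs(s["qvel"]).max())
P,uv=cloud(c,d)
m=(abs(P[:,0]-.588)<.03)&(P[:,1]>.2)&(P[:,1]<.3)&(P[:,2]>.05)
for y in np.arange(.204,.30,.004):
    q=P[m&(abs(P[:,1]-y)<.002)]
    if len(q): t=q[q[:,2]>.06]; print(round(y,3),len(q),np.round([q[:,2].max(),t[:,0].min(),t[:,0].max()],4))
T=P[(abs(P[:,0]-.588)<.03)&(P[:,1]>.13)&(P[:,1]<.36)&(P[:,2]>.08)&(P[:,2]<.1)]
print(cv2.fitLine((T[:,:2]*1000).astype(np.float32),cv2.DIST_HUBER,0,.01,.01).ravel())
cv2.imwrite("pics/w2.png",cv2.resize(p[170:300,260:420,::-1],None,fx=4.5,fy=4.5,interpolation=cv2.INTER_CUBIC))
E
```

```text
1.25 [0.57746864 0.25154969 0.32569255] [[0.9993, -0.0031, 0.0372], [-0.0372, -0.003, 0.9993], [-0.003, -1.0, -0.0031]] 0.059799109148287385
0.204 140 [0.0881 0.5739 0.5977]
0.208 148 [0.0874 0.574  0.5977]
0.212 143 [0.0874 0.5742 0.5977]
0.216 126 [0.0875 0.5744 0.5965]
0.22 67 [0.092  0.5725 0.6017]
0.224 213 [0.0932 0.5704 0.6035]
0.228 224 [0.0931 0.5705 0.6035]
0.232 282 [0.0928 0.5707 0.6157]
0.236 308 [0.0934 0.5709 0.6163]
0.24 332 [0.0933 0.5711 0.617 ]
0.244 361 [0.2304 0.5712 0.618 ]
0.248 368 [0.2336 0.5714 0.6178]
0.252 382 [0.2336 0.5716 0.6179]
0.256 412 [0.2342 0.5718 0.618 ]
0.26 2423 [0.2445 0.559  0.618 ]
0.264 5365 [0.2482 0.5581 0.618 ]
0.268 4720 [0.2516 0.558  0.6179]
0.272 3392 [0.2532 0.558  0.604 ]
0.276 232 [0.0909 0.5753 0.605 ]
0.28 239 [0.0911 0.5754 0.6049]
0.284 233 [0.0907 0.5756 0.6049]
0.288 243 [0.0909 0.5765 0.6058]
0.292 246 [0.0907 0.5767 0.6057]
0.296 245 [0.0908 0.5768 0.6056]
[6.1290525e-02 9.9811995e-01 5.8953375e+02 2.6838080e+02]
```

View pics/w2.png

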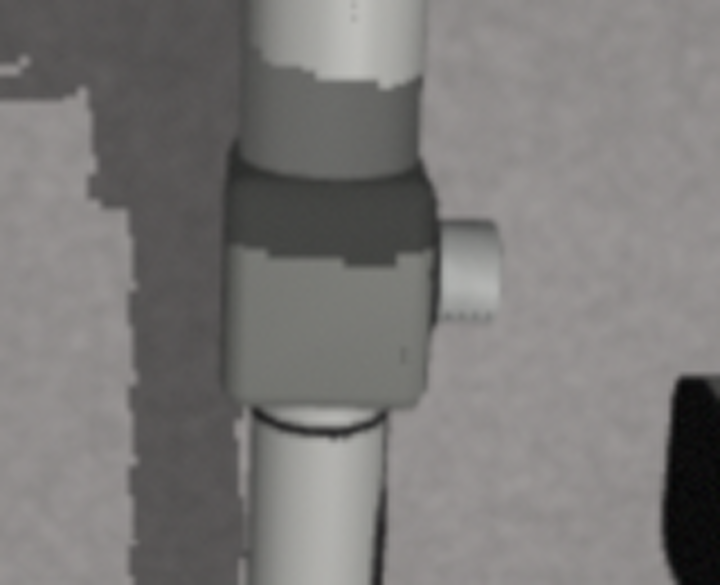

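Collar measured: x 0.571–0.605, centre about (0.588, 0.240), top at 0.093 and button at y≈0.240. These match the given sizes, and the axis slope is about 0.05. Now align and descend, gripper open.

Call:
carry_out([
  {"tx":1.2,"ty":0,"tz":-1.05,"yaw":1,"gripper":0},
  {"tx":1.2,"ty":2.5,"tz":-1.05,"yaw":1,"gripper":0},
  {"tx":1.2,"ty":5,"tz":-1.05,"yaw":1,"gripper":0},
  {"tx":1.2,"ty":7.5,"tz":-1.05,"yaw":1,"gripper":0},
  {"tx":1.2,"ty":9.3,"tz":-1.05,"yaw":1,"gripper":0},
  {"tx":1.2,"ty":9.9,"tz":-1.05,"yaw":1,"gripper":0},
  {"tx":1.2,"ty":9.9,"tz":-1.05,"yaw":1,"gripper":0},
  {"tx":1.2,"ty":9.9,"tz":-1.05,"yaw":1,"gripper":0},
])

```text
time_s: 2.3
position: [0.5885, 0.2422, 0.2284]
eef_rot: [[0.999, -0.001, 0.052], [-0.052, -0.002, 0.999], [-0.001, -1.0, -0.002]]
contact_force: [0.8, -0.6, 0.3]
finger_gap: 1.002
```

```bash
python3 - <<'E'
from h import *
p,d=eyes.snapshot("scene"); q,_=eyes.snapshot("wrist"); s=observe(); print(s["position"],np.round(s["eef_rot"],4).tolist())
cv2.imwrite("pics/g1.png",np.vstack([cv2.resize(p[200:330,340:560,::-1],(640,378)),cv2.resize(q[200:,:,::-1],None,fx=1,fy=1)]))
E
```

```text
[0.58844107 0.24211106 0.22841318] [[0.9986, -0.001, 0.0524], [-0.0524, -0.0015, 0.9986], [-0.0009, -1.0, -0.0015]]
```

View pics/g1.png

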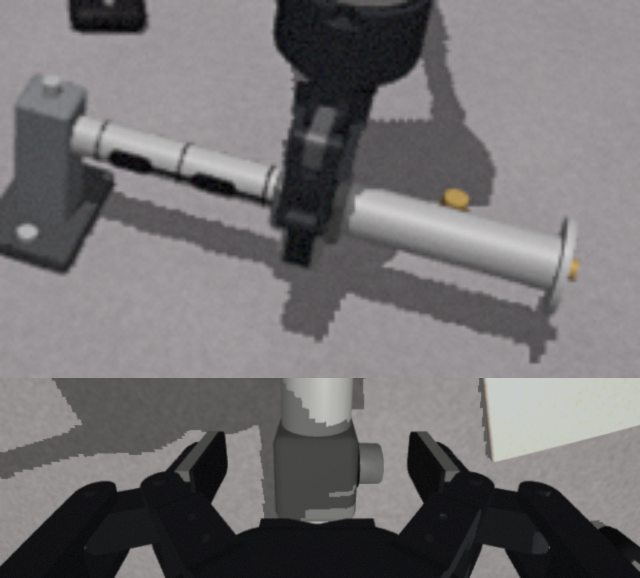

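The jaws are centred: pads at columns 228 and 408, mid 318, with the collar and pressed button also centred at about 318. The button is level with the pads. Closing.

Call:
carry_out([
  {"tx":0,"ty":0.2,"tz":-0.1,"yaw":0,"gripper":1},
  {"tx":0,"ty":0.2,"tz":-0.1,"yaw":0,"gripper":1},
  {"tx":0,"ty":0.2,"tz":-0.1,"yaw":0,"gripper":1},
  {"tx":0,"ty":0.2,"tz":-0.1,"yaw":0,"gripper":1},
  {"tx":0,"ty":0.2,"tz":-0.1,"yaw":0,"gripper":1},
  {"tx":0,"ty":0.2,"tz":-0.1,"yaw":0,"gripper":1},
  {"tx":0,"ty":0.2,"tz":-0.1,"yaw":0,"gripper":1},
  {"tx":0,"ty":0.2,"tz":-0.1,"yaw":0,"gripper":1},
])

```text
time_s: 3.4
position: [0.5885, 0.2413, 0.2283]
eef_rot: [[0.999, -0.0, 0.053], [-0.053, -0.001, 0.999], [-0.0, -1.0, -0.001]]
contact_force: [-3.6, -0.3, 8.4]
finger_gap: 0.413
```

Opening is 0.413 × 85 ≈ 35 mm, so the button is fully in. Slide 50 mm towards the stand.

Call:
carry_out([
  {"tx":0,"ty":0,"tz":-0.8,"yaw":0,"gripper":1},
  {"tx":0,"ty":0,"tz":-1.8,"yaw":0,"gripper":1},
  {"tx":0,"ty":0,"tz":-2.8,"yaw":0,"gripper":1},
  {"tx":0,"ty":0,"tz":-3.8,"yaw":0,"gripper":1},
  {"tx":0,"ty":0,"tz":-4.6,"yaw":0,"gripper":1},
  {"tx":0,"ty":0,"tz":-5,"yaw":0,"gripper":1},
  {"tx":0,"ty":0,"tz":-5,"yaw":0,"gripper":1},
  {"tx":0,"ty":0,"tz":-5,"yaw":0,"gripper":1},
])

```text
time_s: 4.4
position: [0.5855, 0.1908, 0.2283]
eef_rot: [[0.999, -0.002, 0.053], [-0.053, -0.002, 0.999], [-0.002, -1.0, -0.002]]
contact_force: [-5.1, -1.1, 5.7]
finger_gap: 0.409
```

```bash
python3 - <<'E'
from h import *
p,d=eyes.snapshot("scene"); s=observe(); print(s["time_s"],s["position"],s["finger_gap"],s["contact_force"])
cv2.imwrite("pics/g2.png",cv2.resize(p[200:330,340:560,::-1],None,fx=3,fy=3))
E
```

```text
4.45 [0.58555548 0.19081622 0.22828758] 0.4081641981321836 [-5.61676297 -1.01296933  5.47255005]
```

View pics/g2.png

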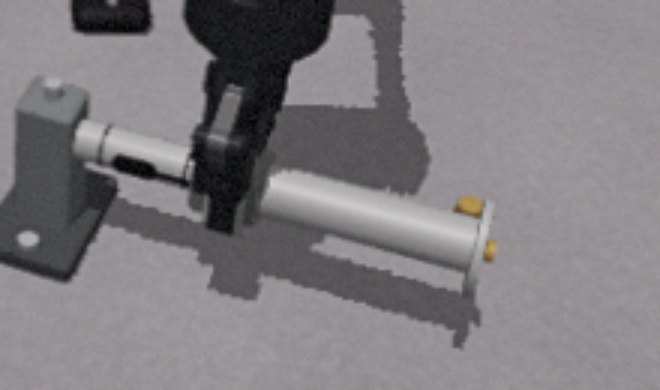

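The tube followed the grip for 50.5 mm, and one hole and one ring now lie under the collar. Opening, then going up.

Call:
carry_out([
  {"tx":0,"ty":0,"tz":0,"yaw":0,"gripper":0},
  {"tx":0,"ty":0,"tz":0,"yaw":0,"gripper":0},
  {"tx":0,"ty":0,"tz":0,"yaw":0,"gripper":0},
  {"tx":0,"ty":0,"tz":0,"yaw":0,"gripper":0},
  {"tx":0,"ty":0,"tz":0,"yaw":0,"gripper":0},
  {"tx":0,"ty":0,"tz":0,"yaw":0,"gripper":0},
  {"tx":0,"ty":0,"tz":0,"yaw":0,"gripper":0},
  {"tx":0,"ty":0,"tz":0,"yaw":0,"gripper":0},
])

```text
time_s: 5.45
position: [0.5855, 0.1908, 0.2283]
eef_rot: [[0.999, -0.002, 0.053], [-0.053, -0.002, 0.999], [-0.002, -1.0, -0.002]]
contact_force: [-0.3, -0.4, 0.5]
finger_gap: 0.998
```

Call:
carry_out([
  {"tx":0,"ty":-2,"tz":0,"yaw":0,"gripper":0},
  {"tx":0,"ty":-5,"tz":0,"yaw":0,"gripper":0},
  {"tx":0,"ty":-9,"tz":0,"yaw":0,"gripper":0},
  {"tx":0,"ty":-11,"tz":0,"yaw":0,"gripper":0},
  {"tx":0,"ty":-12,"tz":0,"yaw":0,"gripper":0},
  {"tx":0,"ty":-12,"tz":0,"yaw":0,"gripper":0},
  {"tx":0,"ty":-12,"tz":0,"yaw":0,"gripper":0},
])

```text
time_s: 6.32
position: [0.5852, 0.1909, 0.3466]
eef_rot: [[0.999, -0.005, 0.053], [-0.053, -0.003, 0.999], [-0.004, -1.0, -0.003]]
contact_force: [-1.1, -0.0, -0.6]
finger_gap: 0.998
```

```bash
python3 - <<'E'
from h import *
c=eyes.camera_info("wrist"); w,d=eyes.snapshot("wrist"); p,_=eyes.snapshot("scene"); s=observe(); print(s["time_s"],s["position"],s["finger_gap"])
P,uv=cloud(c,d); m=(abs(P[:,0]-.588)<.035)&(P[:,2]>.06)&(P[:,2]<.12)
for y in np.arange(.156,.24,.004):
    q=P[m&(abs(P[:,1]-y)<.002)]
    if len(q): print(round(y,3),np.round([q[:,2].max(),q[:,0].min(),q[:,0].max()],4))
f=np.load("scene0.npz")["p"]; print("bar area diff",np.abs(p[150:225,125:285].astype(int)-f[150:225,125:285]).mean())
cv2.imwrite("pics/end.png",np.vstack([cv2.resize(p[200:330,340:560,::-1],(500,295)),cv2.resize(w[150:310,220:470,::-1],(470,300))[:, :470] if 0 else cv2.resize(w[150:300,220:470,::-1],(500,300))]))
E
```

```text
6.425 [0.58522963 0.19094153 0.34645944] 0.9971565388897391
0.156 [0.0875 0.5708 0.5946]
0.16 [0.0879 0.5711 0.5947]
0.164 [0.088  0.5713 0.5948]
0.168 [0.0915 0.5706 0.5994]
0.172 [0.0928 0.5669 0.6003]
0.176 [0.0934 0.5671 0.6004]
0.18 [0.0936 0.5674 0.6124]
0.184 [0.0931 0.5676 0.6131]
0.188 [0.0932 0.568  0.6132]
0.192 [0.0929 0.5683 0.6139]
0.196 [0.0934 0.5686 0.6132]
0.2 [0.0934 0.5689 0.602 ]
0.204 [0.0929 0.5691 0.6023]
0.208 [0.0926 0.5692 0.6014]
0.212 [0.0911 0.5712 0.6007]
0.216 [0.091  0.5716 0.6009]
0.22 [0.0911 0.5719 0.601 ]
0.224 [0.0914 0.5721 0.6011]
0.228 [0.091  0.5724 0.6012]
0.232 [0.0907 0.5728 0.6024]
0.236 [0.0906 0.573  0.6025]
bar area diff 6.486555555555555
```

View pics/end.png

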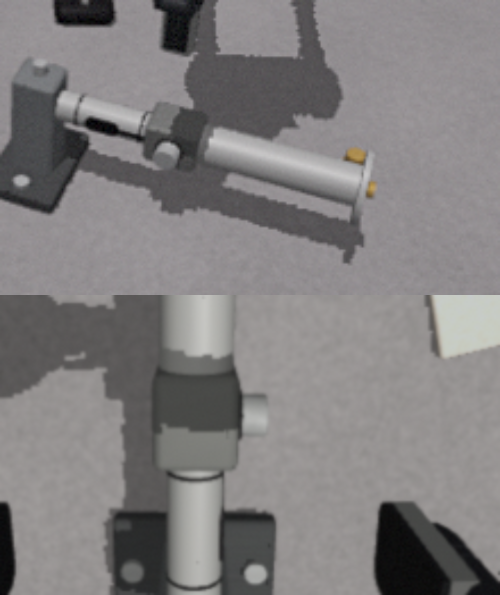

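The button is out: overall width is 0.6135 − 0.568 = 46 mm. The collar edge moved from about 0.220 to 0.169, roughly 51 mm. Handing in.

```bash
python3 -c "
from cell import manip; print(manip.close_job())"
```

```text
the job is handed in; nothing more can be done
None
```

The disc-tipped element is now one hole shorter, and the job was handed in at about 6.4 s. I gripped its collar across the button, slid it about 50 mm towards the stand, let go and raised the arm clear.

- **Button in at the first hole:** before I slid the tube, the jaws had closed to about 35 mm. That matches the collar with its button fully in.
- **Slide:** the arm moved 50.5 mm. The collar's edge moved about 51 mm in the wrist depth, and the next black ring lies at the collar's edge.
- **Button out:** after release, collar and button measure about 46 mm across, the width with the button out.
- **Robot clear:** the gripper is open and about 12 cm above the grasp height, with contact forces near zero.
- **Crossbar element:** the arm never went near it, but I did not measure its slide. A rough before/after picture difference there averaged 6.5 grey levels. I put that down to image noise or shadow and did not look into it further.

No check failed.

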